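# Press a bush home in a trigger clamp

## Robot

A 6-joint arm with a two-finger parallel gripper is mounted at the origin on a cart in front of the work surface, level with it; the furniture and walls round the work are solid. World frame = base frame: x ahead of the robot, y to its left, z up, the work surface at z = 0. Lengths are in m, angles in rad, forces in N, time in s.
With the tool pointing down it reaches from about 0.3 to 0.775 m from the base axis. Payload 14.6 kg.
Tool frame: the origin (TCP) lies at the very end of the fingers, on their centre line; the grasp point (between the pads) lies 19 mm behind it; z points along the fingers, y is the line along which they close (so a half turn about z gives the same grasp; the last joint's range is limited). The gripper opens to 94 mm and grips with 3 to 60 N. Pads are 16 mm wide; open, the fingers measure 119 mm over their backs; the gripper's body (75 mm by 177 mm) begins 78 mm behind the grasp point.
Start: joints at [1.096, 0.3, 1.521, -0, 1.321, -0.067], TCP at [0.218, 0.505, 0.205] pointing down, gripper open.
Joint ranges: [-3.03, 3.03], [-0.79, 2.21], [0.23, 2.52], [-1.04, 4.18], [0, 3.07], [-2.55, 2.55]. Speed limits (rad/s): [2.22, 2.22, 2.57, 3.14, 3.14, 3.14].

## Interface

Orientations are given as [roll, pitch, yaw] about the fixed x, y, z axes, in that order (R = Rz(yaw) Ry(pitch) Rx(roll)).
In Python, from station import ctrl gives the robot as it stands.
- The arm moves only by the tool move_arm, never from a script. Its argument "increments" is a list of rows, each a list of 7 numbers: the opening, from 0 (shut) to 1 (fully open), then the shift along the tool's x, y, z in units of 50 mm (1.0 is 50 mm), then the turn, a rotation vector about the tool's x, y, z in rad. In form: [[claw, tx, ty, tz, rx, ry, rz], ...]. A call has 1 to 20 rows; each row shifts and turns the commanded pose from where the row before left it, along the tool's axes as they then stand; what a row does not reach is not made up. A row lasts 1/10 s, in which the tool goes at most 50 mm and 8.59 degrees, less where a joint would pass 70% of its speed; a pose out of reach is approached as far as the arm can. A call is refused whole if a number of a shift passes 1 or a number of a turn 0.15, either way. A call with a gripper value outside its range is refused whole. The fingers move at their own pace and stop on an object; "force" is the grip in N (left out, the last holds). Time passes only in rows, so rows that do not move let the fingers close. It gives the time, the measured TCP pose, the force, the opening and the grip force at its end, in the units of the state.
- ctrl.get_obs(): the state, without advancing time (a new reading comes with each control period).
- ctrl.camera(name): name is "scene" or "top" or "wrist"; returns a dict with "color" (384x512x3 uint8, blue, green, red), "K" (3x3 intrinsics, pixels), "pose" (4x4, takes a point from camera to world coordinates); the wrist camera has in their place "tool_from_camera" (4x4, takes a point from camera to tool coordinates, whose origin is the TCP and whose axes are the flange's). Camera axes: x right, y down, z forward; pixel columns grow to the right and rows downward; lengths in m; the calibration is good to about 2 mm. A picture is of the moment at which its call begins: read the wrist's pose just before it. There is no depth.
- ctrl.hand_in(): hands the job in; it is judged then, once.
Trained networks look in a picture, given as the dict that the camera call returned (one of the last four; its "shot" number tells which), for a name from the list of things; names that differ only in an ending like _2 or _b are one class to them, and where a whole thing is asked for, a point or a joint stands for the part that bears it (a point fixed in the world has none). Each returns a list of dicts, best first, with "conf" (0 to 1); they miss things now and then, are a little off and sometimes report something else, mostly with a low value. They report only what shows in the picture. A call takes as long as a camera call. They do not tell look-alikes from the thing itself.
- ctrl.cut_out(name, picture): "mask" (384x512 bool, what is visible of it) and "centre" ([row, column] in pixels, amid what is visible of it).
The state is a dict: "time_s": time; "qpos": joint angles; "joint_vel": joint speeds; "tau": joint torques, N m; "ee_pos": TCP position; "eef_rot": TCP orientation; "force": force on the tool from outside, world axes, zero at the start; "moment": the same for the moment, N m; "grip_width": finger opening in m; "grip_force": force on a finger pad.
Only numpy, scipy, OpenCV 4.12 (cv2) and the standard library are available. Lean on these libraries where they do the work, as an engineer would, in place of code of your own. Each camera call takes 0.05 s, during which the arm holds its last target. There are 200 camera calls.

## Task

The flanged bush is only started in the bore of the aluminium bearing pedestal. Set the pedestal down in the nest of the quick clamp with its bush facing the moving jaw, then squeeze the clamp's trigger stroke by stroke until the jaw has pressed the bush fully home, squeezing no harder than that takes so that the flange is not crushed. Then let go of the trigger, hold the release tab down until the jaw has run right back, and leave the pedestal standing in the nest and the other things where they are.

Things in the scene. Friction and masses are not known exactly. Their poses are not given: they have to be found in the camera images.
- pedestal_centre (a point): centre (half-way up) of the loose bearing pedestal: a plain aluminium block 44 mm wide (its x), 40 mm long (its y), 50 mm high (z up), 0.2 to 0.45 kg, small brass grease nipple on top. The bush sticks out of its +y face, 27 mm above its underside. Grasp it across the 44 mm width in its upper half: in the nest, cheeks cover its lowest 11 mm
- bush_face (a point): centre of the outer face of the brass-coloured flanged bush (flange 33 mm across, 4 mm thick) that slides in the pedestal's bore along its y. Started: 35 to 39 mm from pedestal_centre along y; fully home, flange on the block: 25.2 mm. A tight fit: about 12 N pushes it in, it stays where left; more than 70 N from the jaw crushes the flange
- quick_clamp: one-hand bar clamp screwed to a fixed plywood board (112 x 304 x 18 mm), handle up. Origin on the bench, below the body. y runs along the bar from handle (-) to moving jaw (+), x across. In y: fixed jaw +45 to +61 mm (99 mm high), moving jaw's pad +142 mm when open, tab -2 to +22, trigger near -50, handle -82 to -98. Body 37 mm wide, 66 mm high
- nest (a point): place for the pedestal: a point on top of two aluminium rails, 46 mm above the bench, under the pedestal's centre when it stands against the fixed jaw. Axes as quick_clamp's. Cheeks 49 mm apart across x, flared at the top, rise 11 mm above the rails. The pedestal's y goes along nest y, bush to the moving jaw; 0 to 20 mm off along +y is fine: the jaw pushes it up to the fixed jaw
- jaw_face (a point): centre of the black pad of the moving jaw (40 mm wide, 99 mm high), 73 mm above the bench, level with the bush when the pedestal is in the nest
- jaw (a joint): travel of the moving jaw and its toothed steel bar, m: 0 fully open, up to 0.05 towards the fixed jaw. A light spring (3 to 4 N) draws it back, but a pawl catches it at every 6 mm tooth unless the release tab is down
- trigger (a joint): squeeze of the trigger to the handle, rad: 0 let go, 0.29 full (a stop). A full squeeze walks the jaw 12 mm; let it spring back to 0 (half a second) for the next. Spring: 4 to 7 N at the pad. f at the pad gives about 1.2 f - 10 N at the jaw: 20 N starts the bush, 25 to 30 N presses it well, but a fast squeeze that hits the stop peaks at twice that. Bush home: it stops short, below 0.25
- trigger_pad (a point): middle of the trigger's squeezing face (looks to clamp +y), 100 mm above the bench: a black lever 8 mm thick, 20 mm wide, reaching up to z = 123 mm, hinged 22 mm above the bench. Squeezed, this face moves 22 mm towards -y
- handle_back (a point): middle of the rear (-y) face of the fixed black handle, 100 mm above the bench; the handle is 16 mm thick, 24 mm wide, 124 mm high. From here to trigger_pad along y: 50 mm with the trigger let go, 28 mm fully squeezed
- release_tab (a joint): angle of the release tab, rad: 0 at rest, 0.36 right down. Above about 0.2 it holds the pawl out of the teeth; that takes 2 to 6 N. Let go of the trigger first: its own pawl holds the bar too while it is squeezed
- tab_top (a point): centre of the top of the release tab, a bright steel plate 24 mm (y) by 26 mm (x), top 69 mm above the bench, between fixed jaw (23 mm away) and trigger (38 mm away). Pressed down 7 mm (at most 8) it frees the jaw, which runs back within a second while the tab is held down
- grease_tin: yellow tin with a white lid, 70 mm across, 46 mm high, a bystander; origin under its centre
- bearing: steel ball bearing, 40 mm across, 12 mm thick, lying flat, a bystander; origin under its centre
- spanner_17: combination spanner 191 mm long, lying flat, a bystander; origin under its centre
- screw_jar: white jar with a red lid, 63 mm across, 87 mm high, a bystander; origin under its centre
Not all that is in view belongs to the job. What is shaped like the part that bears pedestal_centre but green, orange or purple is not meant.

How it is judged:
By the outcome, as a careful person would: the job done as asked, in the order asked, and still so for the second after the job is handed in, with the robot touching nothing.
It also fails if it takes over 67 s, if anything falls off the work surface, if the arm or the gripper's body presses on something with over 40 N, if the wrist force passes 120 N, or if a joint passes its speed limit or range.

## Working session

There is one attempt and no reset: what is moved stays moved. The work goes in short steps, Python scripts to look and compute and a tool call to move; the robot and the scene stay as the last step left them, time stands still between calls to the robot, and variables do not carry over. Pictures are saved under pics/ and viewed, at most 10 in all, crops included, and the job is handed in when it is done.

Besides the shell and the picture viewer there is one more tool, called as name([rows], argument=value, ...), one row to a line, values as JSON. move_arm: Moves the arm, as the interface text tells. Its arguments: {"type":"object","properties":{"increments":{"type":"array","items":{"type":"array","items":{"type":"number"}}},"force":{"type":"number"}},"required":["increments"]}

```bash
mkdir -p pics; ls; cat > h.py <<'E'
import numpy as np, cv2
from scipy.spatial.transform import Rotation as R
from station import ctrl
def T_tool(o):
    T=np.eye(4);T[:3,:3]=R.from_euler('xyz',o['eef_rot']).as_matrix();T[:3,3]=o['ee_pos'];return T
def cam(n):
    o=ctrl.get_obs();c=ctrl.camera(n)
    c['P']=np.array(c['pose']) if 'pose' in c else T_tool(o)@np.array(c['tool_from_camera'])
    return c
def ray(c,rc):
    d=c['P'][:3,:3]@np.linalg.inv(c['K'])@np.array([rc[1],rc[0],1.]);return c['P'][:3,3],d/np.linalg.norm(d)
def atz(c,rc,z):
    p,d=ray(c,rc);return p+d*(z-p[2])/d[2]
def tri(vs):
    A=0;b=0
    for c,rc in vs:
        p,d=ray(c,rc);M=np.eye(3)-np.outer(d,d);A=A+M;b=b+M@p
    return np.linalg.solve(A,b)
def proj(c,X):
    q=np.linalg.inv(c['P'])@np.append(X,1);u=c['K']@q[:3];return u[1]/u[2],u[0]/u[2]
E
python3 - <<'E'
from h import *
np.set_printoptions(precision=4,suppress=True)
print(ctrl.get_obs())
cs={n:cam(n) for n in ('scene','top','wrist')}
for n,c in cs.items():
    cv2.imwrite(f'pics/{n}0.png',c['color'])
    print(n,c['P'][:3,3])
    for t in ['pedestal_centre','bush_face','quick_clamp','jaw_face','tab_top','trigger_pad','nest','grease_tin','bearing','spanner_17','screw_jar']:
        try:
            for d in ctrl.cut_out(t,c)[:3]: print(n,t,round(d['conf'],2),np.round(d['centre']),d['mask'].sum(),atz(c,d['centre'],0.05))
        except Exception as e: print(t,e)
cv2.imwrite('pics/st.png',cv2.resize(np.hstack([cs['scene']['color'],cs['top']['color']]),(800,300)))
E
```

```text
pics
{'time_s': 0.0, 'qpos': array([ 1.0964,  0.3005,  1.5216, -0.    ,  1.3207, -0.0666]), 'joint_vel': array([-0.0006,  0.001 , -0.0003, -0.0015,  0.0007,  0.0015]), 'tau': array([ -0.0027, -53.1807, -35.2729,   0.0707,   0.0244,  -0.0001]), 'ee_pos': array([0.218 , 0.5047, 0.2049]), 'eef_rot': array([-3.1404, -0.    ,  2.7338]), 'force': array([ 0.0428, -0.4324, -0.2099]), 'moment': array([ 0.0072, -0.0477, -0.0544]), 'grip_force': 0.0, 'grip_width': 0.09394310585720173}
scene [-0.2377  1.3267  0.8129]
scene pedestal_centre 0.87 [236. 208.] 320 [0.5453 0.2994 0.05  ]
scene pedestal_centre 0.71 [269. 196.] 278 [0.4713 0.465  0.05  ]
scene pedestal_centre 0.68 [267. 247.] 369 [0.3464 0.3886 0.05  ]
scene bush_face 0.59 [270. 242.] 42 [0.3519 0.4088 0.05  ]
scene bush_face 0.54 [250. 216.] 73 [0.4749 0.3557 0.05  ]
scene bush_face 0.34 [226. 255.] 526 [0.4411 0.1756 0.05  ]
scene quick_clamp 0.94 [219. 257.] 413 [0.4593 0.1309 0.05  ]
scene quick_clamp 0.54 [230. 176.] 349 [0.6625 0.3162 0.05  ]
scene tab_top 0.38 [230. 176.] 401 [0.6603 0.3158 0.05  ]
scene nest 0.57 [228. 254.] 432
[... 713 characters left out ...]
p trigger_pad 0.45 [201. 214.] 226 [0.5255 0.1348 0.05  ]
top trigger_pad 0.37 [206. 254.] 80 [0.5073 0.018  0.05  ]
top nest 0.83 [206. 251.] 3691 [0.5066 0.0248 0.05  ]
top grease_tin 0.92 [146. 167.] 529 [0.6946 0.2722 0.05  ]
top spanner_17 0.62 [224. 364.] 210 [ 0.4442 -0.3053  0.05  ]
top screw_jar 0.85 [155. 387.] 534 [ 0.6483 -0.3836  0.05  ]
wrist [0.1432 0.5383 0.3837]
wrist pedestal_centre 0.97 [299. 199.] 864 [0.3374 0.377  0.05  ]
wrist pedestal_centre 0.93 [361. 292.] 1365 [0.4749 0.449  0.05  ]
wrist pedestal_centre 0.79 [370. 209.] 1087 [0.4447 0.3395 0.05  ]
wrist bush_face 0.52 [376. 223.] 281 [0.4615 0.3529 0.05  ]
wrist bush_face 0.49 [306. 222.] 94 [0.3583 0.3996 0.05  ]
```

```bash
python3 - <<'E'
import cv2,numpy as np
s=cv2.imread('pics/scene0.png');t=cv2.imread('pics/top0.png')
a=cv2.resize(s[180:330,140:340],(800,600),interpolation=cv2.INTER_CUBIC);cv2.imwrite('pics/a.png',a)
b=cv2.resize(t[110:290,90:330],(800,600),interpolation=cv2.INTER_CUBIC);cv2.imwrite('pics/b.png',b)
E
```

```text
(no output)
```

View pics/a.png

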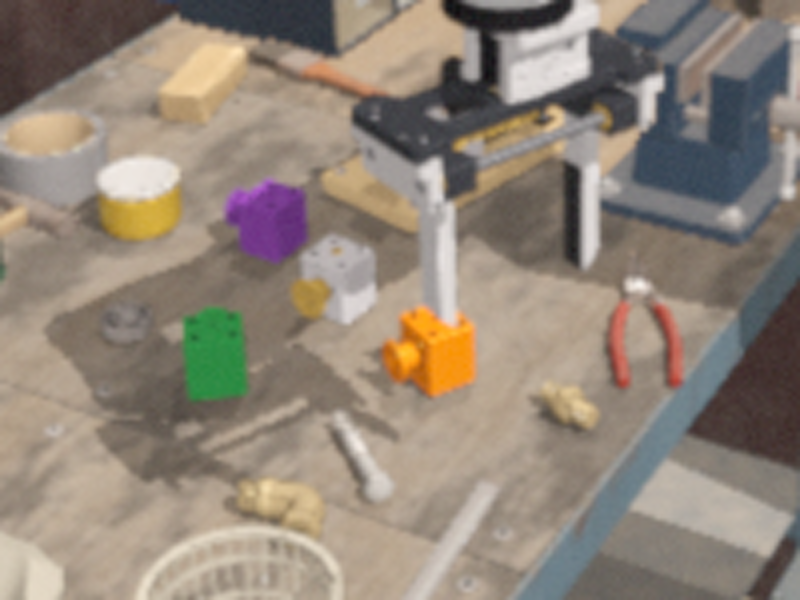

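View pics/b.png

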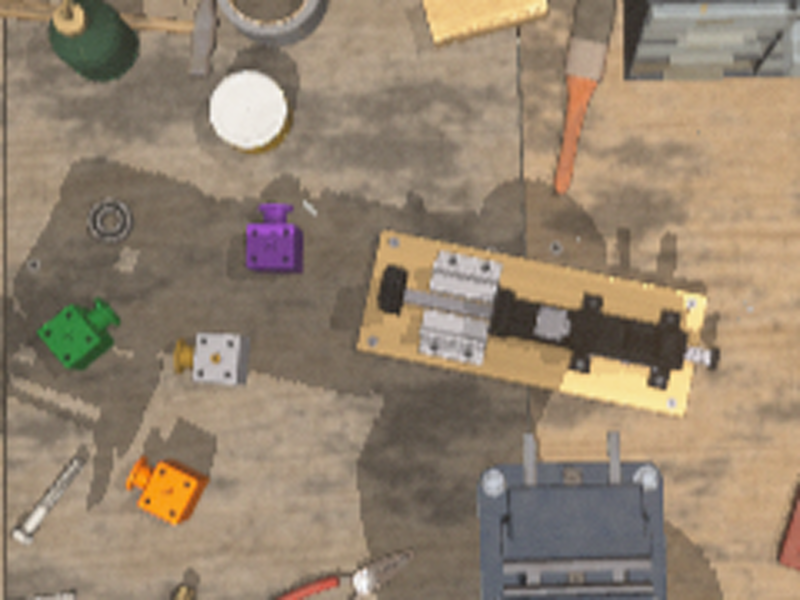

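Picture a: the aluminium pedestal stands at crop (338,278), with purple, green and orange decoys around it. Picture b: the real pedestal is at crop (216,357) with its bush pointing to world +y. The clamp has its moving jaw at (392,290), tab at (552,323), and is turned about -10°. I'll go above the pedestal.

move_arm([
  [1,-0.71,-0.18,0,0,0,0],
  [1,-0.71,-0.18,0,0,0,0],
  [1,-0.71,-0.18,0,0,0,0],
  [1,-0.71,-0.18,0,0,0,0],
  [1,-0.71,-0.18,0,0,0,0],
  [1,-0.71,-0.18,0,0,0,0],
  [1,-0.71,-0.18,0,0,0,0],
  [1,-0.71,-0.18,0,0,0,0],
  [1,-0.71,-0.18,0,0,0,0],
  [1,0,0,0,0,0,0.13],
  [1,0,0,0,0,0,0.13],
  [1,0,0,0,0,0,0.13],
  [1,0,0,0,0,0,0.13],
  [1,0,0,0,0,0,0.13],
  [1,0,0,0,0,0,0.13],
  [1,0,0,0,0,0,0.13],
  [1,0,0,0,0,0,0.13],
  [1,0,0,0,0,0,0.12],
])

```text
time_s: 3.6
ee_pos: [0.4793, 0.3038, 0.2054]
eef_rot: [-3.142, -0.0, 1.568]
force: [-0.6, 0.7, 0.2]
grip_width: 0.094
grip_force: 0.0
```

```bash
cat >> h.py <<'E'
def go(x,y,z,yaw):
    o=ctrl.get_obs();T=T_tool(o);d=T[:3,:3].T@(np.array([x,y,z])-T[:3,3])/.05
    rz=-((yaw-o['eef_rot'][2]+np.pi)%(2*np.pi)-np.pi)
    print('shift units',np.round(d,3),'rz',round(rz,3))
E
python3 - <<'E'
from h import *
np.set_printoptions(precision=4,suppress=True)
o=ctrl.get_obs();print(o['ee_pos'],o['eef_rot'],o['qpos'])
t=cam('top');w=cam('wrist')
np.save('pics/w1P.npy',w['P'])
cv2.imwrite('pics/w1.png',w['color']);cv2.imwrite('pics/top1.png',t['color'])
for n,c in (('w',w),('t',t)):
  for k in ['pedestal_centre','bush_face']:
    for d in ctrl.cut_out(k,c)[:4]:
        m=d['mask'];r=cv2.minAreaRect(np.argwhere(m)[:,::-1].astype(np.float32))
        print(n,k,round(d['conf'],2),d['centre'],m.sum(),atz(c,d['centre'],.05),np.round(r[0]+r[1]+(r[2],),1))
E
```

```text
[0.4793 0.3038 0.2054] [-3.1416 -0.      1.5685] [0.5004 0.3389 1.4697 0.     1.333  0.5027]
w pedestal_centre 0.87 [125.9, 152.9] 2289 [0.3706 0.361  0.05  ] [155.8 122.5  49.8  56.4  24.4]
w pedestal_centre 0.75 [204.3, 340.3] 1974 [0.5776 0.2701 0.05  ] [343.5 204.   46.   57.   90. ]
w pedestal_centre 0.58 [163.2, 256.5] 1850 [0.4814 0.3192 0.05  ] [257.1 159.1  39.2  55.    5.2]
w pedestal_centre 0.57 [45.5, 281.2] 2436 [0.5071 0.4387 0.05  ] [281.7  49.6  63.2  49.5  54.5]
w bush_face 0.89 [71.6, 294.8] 408 [0.5214 0.4141 0.05  ] [293.   69.9  17.2  31.9  48.8]
w bush_face 0.76 [103.9, 164.5] 379 [0.3851 0.3836 0.05  ] [163.7 104.6  29.5  17.4  26.6]
w bush_face 0.63 [139.3, 256.0] 356 [0.4811 0.3456 0.05  ] [258. 141.  18.  26.  90.]
w bush_face 0.59 [205.1, 366.3] 302 [0.6077 0.2688 0.05  ] [365.4 205.1  13.9  25.9   7.1]
t pedestal_centre 0.71 [181.3, 170.7] 287 [0.5869 0.2617 0.05  ] [172. 181.  20.  16.  90.]
t pedestal_centre 0.64 [205.9, 250.1] 3802 [0.507  0.0286 0.05  ] [251.8 206.6 108.5  38.4  11.3]
t pedestal_centre 0.55 [218.4, 157.2] 187 [0.4782 0.3031 0.05  ] [156.5 216.5  15.   15.   90. ]
t bush_face 0.57 [171.8, 173.6] 44 [0.615  0.2526 0.05  ] [172.  173.5   5.    8.   90. ]
```

View pics/w1.png

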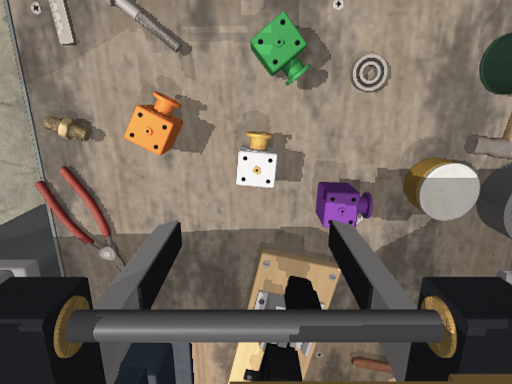

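The wrist view shows the pedestal's white top at about (257,168), with the bush above it in the picture (world +y). The orange, green and purple decoys are clear of it. Next I fit the top face and triangulate its height.

```bash
python3 - <<'E'
from h import *
np.set_printoptions(precision=4,suppress=True)
def top(c,name,box):
    im=c['color'].astype(int);m=((im.min(2)>150)&(im.max(2)-im.min(2)<25)).astype(np.uint8)
    m[:box[0]]=0;m[box[1]:]=0;m[:,:box[2]]=0;m[:,box[3]:]=0
    m=cv2.morphologyEx(m,cv2.MORPH_CLOSE,np.ones((5,5)))
    n,l,s,ct=cv2.connectedComponentsWithStats(m);k=1+s[1:,4].argmax()
    r=cv2.minAreaRect(np.argwhere(l==k)[:,::-1].astype(np.float32));return s[k],ct[k],r
w=cam('wrist');t=cam('top')
s,ct,r=top(w,'w',(140,200,220,295));print('w',s,ct,r)
w['P']=np.load('pics/w1P.npy')
s2,c2,r2=top(t,'t',(205,232,140,168));print('t',s2,c2,r2)
rc=r[0][::-1];
for z in (.05,):
    print('w ctr',atz(w,rc,z),'t',atz(t,r2[0][::-1],z))
    b=cv2.boxPoints(r);B=np.array([atz(w,q[::-1],z) for q in b]);print(B)
    e=B[1]-B[0];print('edges',np.linalg.norm(B-np.roll(B,-1,0),axis=1),'ang',np.degrees(np.arctan2(e[1],e[0])))
print('tri',tri([(w,rc),(t,r2[0][::-1])]))
E
```

```text
w [ 236  148   42   41 1319] [255.8302 168.4685] ((255.98582458496094, 168.11831665039062), (38.841339111328125, 36.855587005615234), 6.842772960662842)
t [149 210  13  16 157] [155.9299 216.2994] ((155.0, 217.5), (15.0, 12.0), 90.0)
w ctr [0.4808 0.3137 0.05  ] t [0.481  0.3095 0.05  ]
[[0.4563 0.2955 0.05  ]
 [0.4623 0.3369 0.05  ]
 [0.5045 0.3314 0.05  ]
 [0.5    0.2896 0.05  ]]
edges [0.0419 0.0426 0.0421 0.0441] ang 81.77129734628134
tri [0.4811 0.3115 0.0404]
```

move_arm([
  [0.78,0.2,0.03,0.2,0,0,0.12],
  [0.78,0,0,0.5,0,0,0],
  [0.78,0,0,0.6,0,0,0],
  [0.78,0,0,0.6,0,0,0],
  [0.78,0,0,0.6,0,0,0],
  [0.78,0,0,0.5,0,0,0],
  [0.78,0,0,0.4,0,0,0],
  [0.78,0,0,0.25,0,0,0],
  [0.78,0,0,0.09,0,0,0],
  [0.3,0,0,0,0,0,0],
  [0.3,0,0,0,0,0,0],
  [0.3,0,0,0,0,0,0],
  [0.3,0,0,0,0,0,0],
  [0.3,0,0,0,0,0,0],
  [0.3,0,0,0,0,0,0],
], force=30)

```text
time_s: 5.5
ee_pos: [0.4811, 0.314, 0.0191]
eef_rot: [3.141, -0.001, 1.454]
force: [-0.7, 0.1, 6.0]
grip_width: 0.0436
grip_force: 29.9
```

move_arm([
  [0.3,0,0,-0.3,0,0,0],
  [0.3,0,0,-0.6,0,0,0],
  [0.3,0,0,-0.8,0,0,0],
  [0.3,0,0,-0.8,0,0,0],
  [0.3,-0.3,0.15,-0.8,0,0,0],
  [0.3,-0.6,0.25,-0.8,0,0,0],
  [0.3,-0.6,0.25,-0.5,0,0,0],
  [0.3,-0.6,0.25,0,0,0,0],
  [0.3,-0.6,0.2,0,0,0,0],
  [0.3,-0.3,0.05,0,0,0,0.03],
  [0.3,0,0,0,0,0,0.03],
  [0.3,0,0,0,0,0,0],
])

```text
time_s: 6.7
ee_pos: [0.5198, 0.159, 0.2476]
eef_rot: [-3.141, -0.0, 1.392]
force: [-0.1, -0.3, -3.7]
grip_width: 0.0439
grip_force: 29.9
```

```bash
python3 - <<'E'
from h import *
np.set_printoptions(precision=4,suppress=True)
o=ctrl.get_obs();print(o['ee_pos'],o['eef_rot'],o['grip_width'],o['force'])
t=cam('top');w=cam('wrist')
np.save('pics/w2P.npy',w['P'])
cv2.imwrite('pics/w2.png',w['color']);cv2.imwrite('pics/top2.png',t['color'])
np.save('pics/tP.npy',t['P']);np.save('pics/tK.npy',t['K']);np.save('pics/wK.npy',w['K'])
a=cv2.resize(w['color'],(800,600),interpolation=cv2.INTER_CUBIC);cv2.imwrite('pics/w2b.png',a)
for n,c in (('w',w),('t',t)):
  for k,z in [('tab_top',.069),('jaw_face',.073),('trigger_pad',.1),('nest',.046)]:
    for d in ctrl.cut_out(k,c)[:2]:
        print(n,k,round(d['conf'],2),d['centre'],d['mask'].sum(),atz(c,d['centre'],z))
E
```

```text
[0.5198 0.159  0.2476] [-3.1414 -0.0001  1.3918] 0.04394669807347417 [-0.0811 -0.3295 -3.7392]
w tab_top 0.21 [177.9, 265.7] 5538 [0.5312 0.15   0.069 ]
w tab_top 0.2 [343.3, 259.6] 76 [ 0.482  -0.0879  0.069 ]
w jaw_face 0.56 [170.0, 269.1] 546 [0.5368 0.1598 0.073 ]
w trigger_pad 0.44 [344.6, 259.1] 40 [ 0.4856 -0.0613  0.1   ]
w nest 0.63 [179.1, 265.8] 5356 [0.5308 0.1426 0.046 ]
t tab_top 0.68 [209.3, 257.1] 3152 [0.4954 0.0087 0.069 ]
t tab_top 0.55 [204.8, 255.7] 100 [0.5086 0.0124 0.069 ]
t jaw_face 0.49 [201.7, 234.0] 144 [0.5192 0.0751 0.073 ]
t trigger_pad 0.62 [208.5, 276.1] 30 [ 0.4946 -0.0445  0.1   ]
t trigger_pad 0.6 [209.1, 257.0] 3010 [0.4945 0.0097 0.1   ]
t nest 0.56 [207.4, 258.0] 3083 [0.5021 0.0054 0.046 ]
```

View pics/w2b.png

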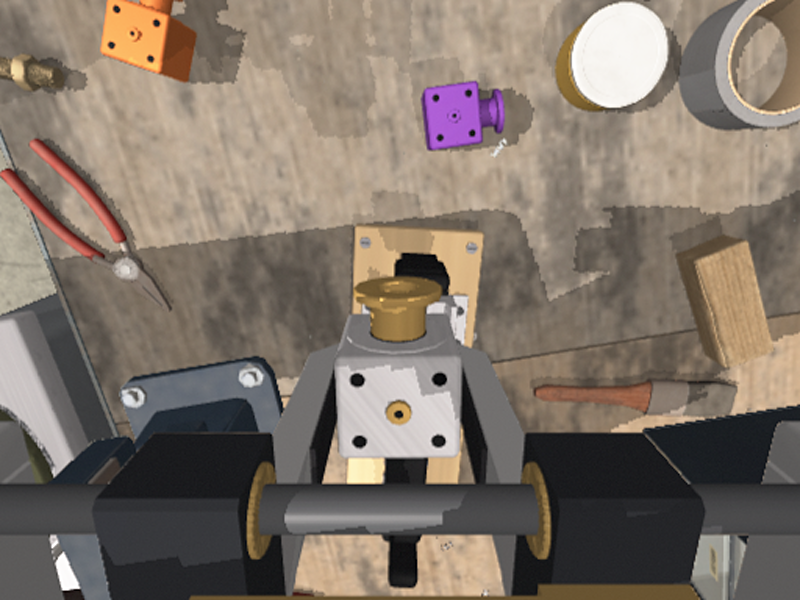

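The wrist view shows the pedestal held with the bush facing up in the picture. The board's far edge runs from (356,226) to (483,233), and the nest is hidden behind the pedestal. I'll read the clamp from the earlier unobstructed top picture.

```bash
python3 - <<'E'
from h import *
np.set_printoptions(precision=4,suppress=True)
t=dict(P=np.load('pics/tP.npy'),K=np.load('pics/tK.npy'));im=cv2.imread('pics/top0.png')
w=dict(P=np.load('pics/w2P.npy'),K=np.load('pics/wK.npy'))
s=800/512
for q in [(226,356),(233,483)]: print('w corner',atz(w,np.array(q)/s,.018))
f=0.3
for q in [(232,385),(292,708),(415,685),(350,358)]:print('t corner',atz(t,(110+q[0]*.3,90+q[1]*.3),.018))
cv2.imwrite('pics/t0c.png',cv2.resize(im[170:240,190:310],(800,467),interpolation=cv2.INTER_CUBIC))
E
```

```text
w corner [0.4887 0.191  0.018 ]
w corner [0.5945 0.1659 0.018 ]
t corner [0.5928 0.1615 0.018 ]
t corner [ 0.5294 -0.1308  0.018 ]
t corner [ 0.4187 -0.1057  0.018 ]
t corner [0.486  0.1882 0.018 ]
```

View pics/t0c.png

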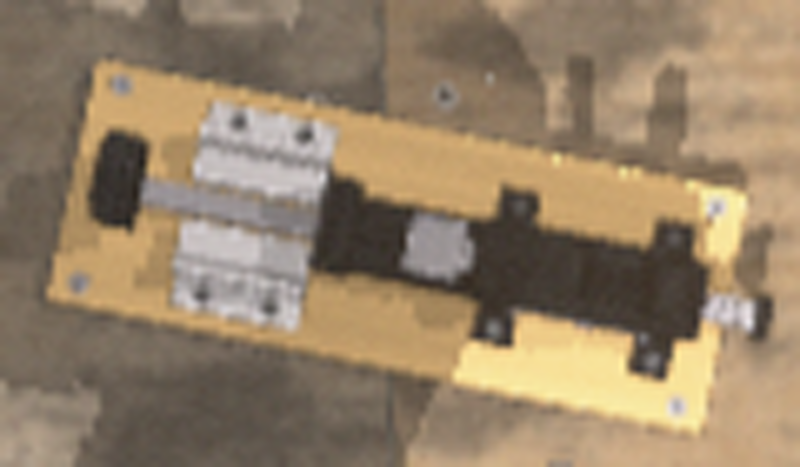

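```bash
python3 - <<'E'
from h import *
np.set_printoptions(precision=4,suppress=True)
t=dict(P=np.load('pics/tP.npy'),K=np.load('pics/tK.npy'))
a=-.223;Y=np.array([-np.sin(a),np.cos(a)]);X=np.array([np.cos(a),np.sin(a)])
k=120/800
def p(u,v,z): return atz(t,(170+v*k,190+u*k),z)[:2]
for n,q,yo in [('tab',(438,246,.069),10),('mjaw face',(146,183,.099),142),('fjaw face',(322,225,.099),61),('fjaw b',(345,185,.099),61),('fjaw c',(318,268,.08),61),('cheeks',(254.5,216,.052),81),('board',(0,0,0),0)]:
    P=p(*q) if n!='board' else np.mean([[.5928,.1615],[.5294,-.1308],[.4187,-.1057],[.486,.1882]],0)
    print(n,P,'origin est',P-Y*yo/1000, 'x comp',P@X,'ycomp origin',P@Y-yo/1000)
E
```

```text
tab [0.5025 0.0126] origin est [0.5003 0.0028] x comp 0.487305456106093 ycomp origin 0.1134120485929384
mjaw face [0.5314 0.1369] origin est [ 0.5    -0.0016] x comp 0.4879602100540916 ycomp origin 0.10904578201111167
fjaw face [0.5113 0.0624] origin est [0.4978 0.0029] x comp 0.48481526682906706 ycomp origin 0.11287580560135707
fjaw b [0.5281 0.0521] origin est [ 0.5146 -0.0074] x comp 0.5034809383021839 ycomp origin 0.1065683254705278
fjaw c [0.4939 0.0649] origin est [0.4804 0.0055] x comp 0.46732179547171415 ycomp origin 0.11157156310981284
cheeks [0.5191 0.093 ] origin est [0.5012 0.014 ] x comp 0.4857092734492959 ycomp origin 0.12447307557464961
board [0.5067 0.0283] origin est [0.5067 0.0283] x comp 0.4879189388808815 ycomp origin 0.13966468668333676
```

move_arm([
  [0.3,0,0,0,0,0,0.044],
  [0.3,-0.4,0.06,0,0,0,0],
  [0.3,-0.6,0.06,0,0,0,0],
  [0.3,-0.7,0.06,0,0,0,0],
  [0.3,-0.7,0.06,0,0,0,0],
  [0.3,-0.7,0.06,0,0,0,0],
  [0.3,-0.5,0.02,0,0,0,0],
  [0.3,0,0,0,0,0,0],
  [0.3,0,0,0,0,0,0],
])

```text
time_s: 8.1
ee_pos: [0.4963, -0.0202, 0.2473]
eef_rot: [3.141, -0.0, 1.349]
force: [-0.4, -0.1, -3.8]
grip_width: 0.0438
grip_force: 29.9
```

```bash
python3 - <<'E'
from h import *
np.set_printoptions(precision=4,suppress=True)
o=ctrl.get_obs();print(o['ee_pos'],o['eef_rot'],o['grip_width'],o['force'])
w=cam('wrist')
np.save('pics/w3P.npy',w['P']);cv2.imwrite('pics/w3.png',w['color'])
cv2.imwrite('pics/w3b.png',cv2.resize(w['color'],(800,600),interpolation=cv2.INTER_CUBIC))
for k,z in [('tab_top',.069),('jaw_face',.073),('trigger_pad',.1),('nest',.046)]:
    for d in ctrl.cut_out(k,w)[:2]:
        print(k,round(d['conf'],2),d['centre'],d['mask'].sum(),atz(w,d['centre'],z))
E
```

```text
[ 0.4963 -0.0202  0.2473] [ 3.1415 -0.0002  1.3487] 0.04375325942030924 [-0.4459 -0.1193 -3.8281]
tab_top 0.65 [141.8, 255.5] 492 [0.5048 0.0149 0.069 ]
jaw_face 0.5 [139.6, 256.1] 509 [0.5062 0.0177 0.073 ]
nest 0.61 [90.9, 253.4] 16200 [0.515 0.071 0.046]
```

View pics/w3b.png

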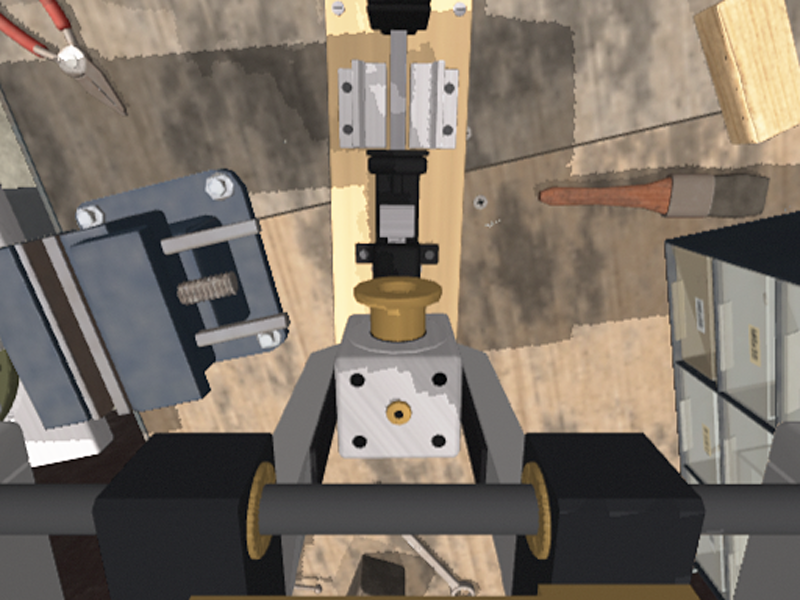

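The nest shows symmetric about column 398.5 (plates from 339 to 458, rows 65–148). The fixed jaw top is at rows 152–172, the tab at (397,222), and the jaw pad edge at about row 30.

```bash
python3 - <<'E'
from h import *
np.set_printoptions(precision=4,suppress=True)
w=dict(P=np.load('pics/w3P.npy'),K=np.load('pics/wK.npy'));t=dict(P=np.load('pics/tP.npy'),K=np.load('pics/tK.npy'))
s=512/800
p=lambda u,v,z: atz(w,(v*s,u*s),z)[:2]
L=[p(328,105,.018),p(332,250,.018)];Rr=[p(469,105,.018),p(461,250,.018)]
for A in (L,Rr): d=A[0]-A[1];print('edge yaw',-np.degrees(np.arctan2(d[0],d[1])))
a=-.223;Y=np.array([-np.sin(a),np.cos(a)]);X=np.array([np.cos(a),np.sin(a)])
for n,P in [('board105',(L[0]+Rr[0])/2),('board250',(L[1]+Rr[1])/2),('plates',p(398.5,105,.05)),('tab',p(397,222,.069)),('fjaw',p(397.5,152,.099)),('bar',p(398.5,100,.06)),('mj',p(400,30,.099)),('platesTop',p(398.5,65,.04)),('platesBot',p(398.5,148,.04))]: print(n,P,'X %.4f Y %.4f'%(P@X,P@Y))
k=.15
print('tab tri',tri([(w,(222*s,397*s)),(t,(170+246*k,190+438*k))]))
o=ctrl.get_obs();P=o['ee_pos'][:2];print('tcp X %.4f Y %.4f'%(P@X,P@Y))
E
```

```text
edge yaw -13.421574325355003
edge yaw -13.77980183070142
board105 [0.5233 0.0987] X 0.4885 Y 0.2120
board250 [ 0.4958 -0.015 ] X 0.4868 Y 0.0950
plates [0.5226 0.0957] X 0.4885 Y 0.2089
tab [0.5032 0.0149] X 0.4874 Y 0.1258
fjaw [0.5146 0.0633] X 0.4878 Y 0.1755
bar [0.5231 0.098 ] X 0.4885 Y 0.2113
mj [0.5319 0.1328] X 0.4894 Y 0.2472
platesTop [0.5289 0.1235] X 0.4885 Y 0.2374
platesBot [0.516  0.0665] X 0.4885 Y 0.1789
tab tri [0.503  0.0126 0.053 ]
tcp X 0.4883 Y 0.0909
```

```bash
python3 -c "
from h import *
go(.5209,.0905,.090,1.335)"
```

```text
shift units [2.25  0.    3.145] rz 0.016
```

move_arm([
  [0.3,0.3,0,0,0,0,0.016],
  [0.3,0.6,0,0,0,0,0],
  [0.3,0.6,0,0,0,0,0],
  [0.3,0.5,-0.01,0.3,0,0,0],
  [0.3,0.24,-0.01,0.6,0,0,0],
  [0.3,0,0,0.7,0,0,0],
  [0.3,0,0,0.6,0,0,0],
  [0.3,0,0,0.5,0,0,0],
  [0.3,0,0,0.3,0,0,0],
  [0.3,0,0,0.14,0,0,0],
  [0.3,0,0,0,0,0,0],
])

```text
time_s: 9.45
ee_pos: [0.5211, 0.0894, 0.0897]
eef_rot: [-3.14, 0.0, 1.334]
force: [-0.9, -0.6, -3.0]
grip_width: 0.0437
grip_force: 29.9
```

```bash
python3 - <<'E'
from h import *
o=ctrl.get_obs();print(o['ee_pos'],o['eef_rot'],o['force'])
w=cam('wrist');cv2.imwrite('pics/w4.png',w['color'])
s=cam('scene')
np.save('pics/sP.npy',s['P']);np.save('pics/sK.npy',s['K']);cv2.imwrite('pics/s4.png',s['color'])
v=proj(s,np.array([.52,.09,.07]));print(v)
r,c=int(v[0]),int(v[1])
a=cv2.resize(w['color'][90:330,130:390],(433,400));b=cv2.resize(s['color'][r-35:r+35,c-32:c+32],(366,400),interpolation=cv2.INTER_CUBIC)
cv2.imwrite('pics/c4.png',np.hstack([a,b]))
E
```

```text
[0.52109215 0.08941197 0.08973315] [-3.14047833e+00  3.85993070e-04  1.33433324e+00] [-0.85516004 -0.61938239 -3.00811464]
(np.float64(205.5826321863691), np.float64(247.8423825861408))
```

View pics/c4.png

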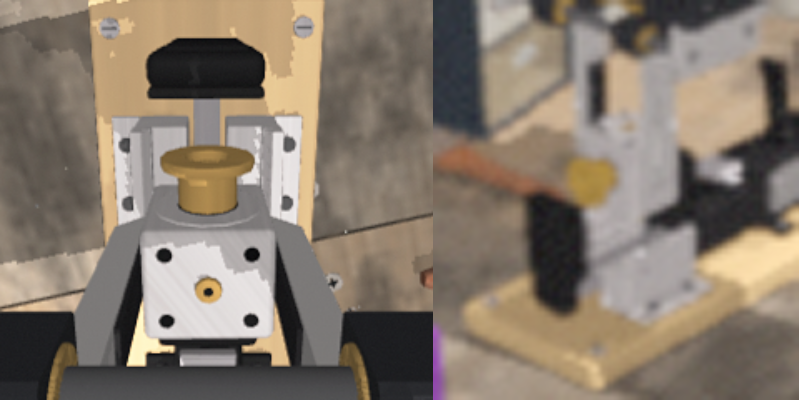

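The close view shows the pedestal centred on the plates (crop columns 207.5 and 207), with the bush clear of the jaw pad. Lowering it into the nest.

move_arm([
  [0.3,0,0,0.12,0,0,0],
  [0.3,0,0,0.12,0,0,0],
  [0.3,0,0,0.1,0,0,0],
  [0.3,0,0,0.06,0,0,0],
  [0.3,0,0,0.03,0,0,0],
  [0.3,0,0,0,0,0,0],
])

```text
time_s: 10.15
ee_pos: [0.5213, 0.0891, 0.0686]
eef_rot: [-3.141, 0.0, 1.334]
force: [0.2, 0.2, -3.4]
grip_width: 0.0436
grip_force: 29.9
```

move_arm([
  [0.3,0,0,0.03,0,0,0],
  [0.3,0,0,0.03,0,0,0],
  [0.3,0,0,0.02,0,0,0],
  [0.3,0,0,0,0,0,0],
])

```text
time_s: 10.55
ee_pos: [0.5214, 0.0891, 0.0651]
eef_rot: [3.141, -0.0, 1.334]
force: [-3.2, -0.3, 2.6]
grip_width: 0.0436
grip_force: 29.9
```

move_arm([
  [0.66,0,0,0,0,0,0],
  [0.66,0,0,0,0,0,0],
  [0.66,0,0,0,0,0,0],
  [0.66,0,0,-0.2,0,0,0],
  [0.66,0,0,-0.5,0,0,0],
  [0.66,0,0,-0.7,0,0,0],
  [0.66,0,0,-0.7,0,0,0],
  [0.75,-0.4,0,-0.7,0,0,0],
  [0.75,-0.8,0,-0.3,0,0,0],
  [0.75,-0.8,0,0,0,0,0],
  [0.75,-0.8,0,0,0,0,0],
  [0.75,-0.4,0,0,0,0,0],
])

```text
time_s: 11.75
ee_pos: [0.483, -0.0687, 0.2208]
eef_rot: [3.14, 0.0, 1.332]
force: [0.3, 0.8, 0.1]
grip_width: 0.0708
grip_force: 0.0
```

move_arm([
  [0.75,0,0,0,0,0,-0.143],
  [0.75,0,0,0,0,0,-0.143],
  [0.75,0,0,0,0,0,-0.143],
  [0.75,0,0,0,0,0,-0.143],
  [0.75,0,0,0,0,0,-0.143],
  [0.75,0,0,0,0,0,-0.143],
  [0.75,0,0,0,0,0,-0.143],
  [0.75,0,0,0,0,0,-0.143],
  [0.75,0,0,0,0,0,-0.143],
  [0.75,0,0,0,0,0,-0.143],
  [0.75,0,0,0,0,0,-0.142],
  [0.75,0,0,0,0,0,0],
])

```text
time_s: 12.95
ee_pos: [0.4838, -0.0664, 0.2205]
eef_rot: [-3.142, 0.001, 2.908]
force: [-0.4, -0.1, -1.2]
grip_width: 0.0708
grip_force: 0.0
```

```bash
python3 - <<'E'
from h import *
np.set_printoptions(precision=4,suppress=True)
o=ctrl.get_obs();print(o['ee_pos'],o['eef_rot'],o['force'],o['qpos'])
w=cam('wrist');cv2.imwrite('pics/w5.png',w['color']);np.save('pics/w5P.npy',w['P'])
cv2.imwrite('pics/w5b.png',cv2.resize(w['color'],(800,600),interpolation=cv2.INTER_CUBIC))
t=cam('top');cv2.imwrite('pics/t5.png',t['color'])
for k,z in [('tab_top',.069),('jaw_face',.073),('trigger_pad',.1),('handle_back',.1),('pedestal_centre',.096),('bush_face',.073)]:
  for n,c in (('w',w),('t',t)):
    for d in ctrl.cut_out(k,c)[:2]:
        print(n,k,round(d['conf'],2),d['centre'],d['mask'].sum(),atz(c,d['centre'],z))
E
```

```text
[ 0.4838 -0.0664  0.2205] [-3.1416  0.0008  2.9082] [-0.4114 -0.1184 -1.1546] [-0.2114  0.1491  1.6699 -0.      1.3218 -1.5488]
w tab_top 0.62 [175.2, 329.6] 607 [0.5017 0.0158 0.069 ]
t tab_top 0.51 [206.3, 238.7] 2080 [0.5057 0.062  0.069 ]
w jaw_face 0.88 [172.7, 457.6] 2028 [0.5302 0.1516 0.073 ]
t jaw_face 0.45 [195.1, 208.3] 105 [0.5406 0.1492 0.073 ]
w trigger_pad 0.87 [184.2, 278.5] 503 [ 0.4898 -0.042   0.1   ]
t trigger_pad 0.4 [175.9, 125.5] 128 [0.6001 0.3817 0.1   ]
w handle_back 0.73 [162.6, 322.9] 19619 [0.4783 0.0056 0.1   ]
t handle_back 0.97 [208.7, 237.0] 2205 [0.4972 0.0664 0.1   ]
w pedestal_centre 0.88 [178.2, 407.4] 2333 [0.5153 0.0875 0.096 ]
w pedestal_centre 0.65 [182.4, 501.8] 634 [0.5422 0.1812 0.096 ]
t pedestal_centre 0.83 [202.7, 228.0] 286 [0.5153 0.0917 0.096 ]
t pedestal_centre 0.79 [257.6, 141.6] 327 [0.3673 0.3391 0.096 ]
w bush_face 0.8 [177.3, 431.5] 399 [0.5288 0.1234 0.073 ]
t bush_face 0.63 [250.2, 133.2] 25 [0.388  0.3685 0.073 ]
t bush_face 0.54 [203.8, 118.2] 44 [0.5229 0.4108 0.073 ]
```

View pics/w5b.png

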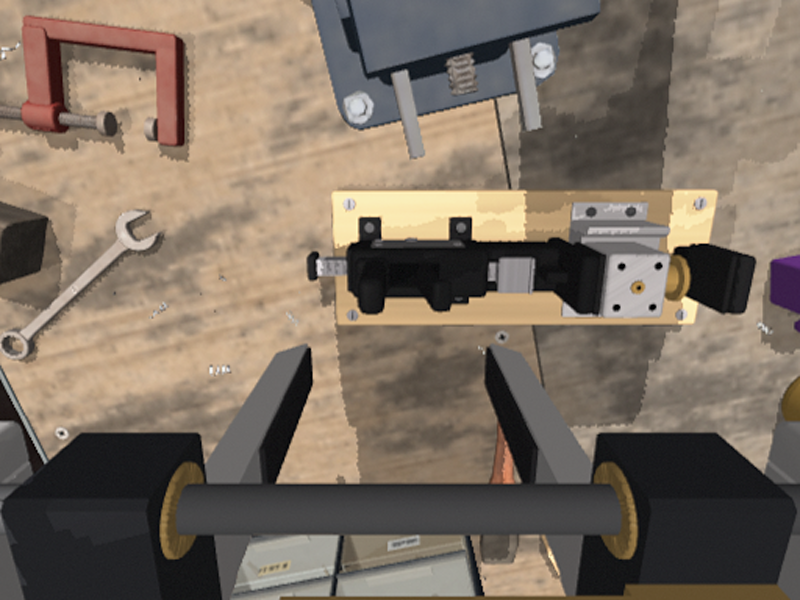

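The view shows the pedestal seated upright in the nest at (637,287), close to the fixed jaw. The handle top is at (372,300) and the trigger top at (438,298), with the clamp parallel to the picture.

```bash
python3 - <<'E'
from h import *
np.set_printoptions(precision=4,suppress=True)
w=dict(P=np.load('pics/w5P.npy'),K=np.load('pics/wK.npy'));im=cv2.imread('pics/w5.png')
s=.64
a=-.236;Y=np.array([-np.sin(a),np.cos(a)]);X=np.array([np.cos(a),np.sin(a)])
for n,u,v,z in [('handleL',361,303,.124),('handleR',385,303,.124),('trigL',428,300,.123),('trigR',452,300,.123),('tab',516,275,.069),('tabL',499,275,.069),('tabR',534,275,.069),('ped',637,287,.098),('tipL',311,350,.2205),('tipR',486,350,.2205),('boardL',332,255,.018),('boardR',717,255,.018)]:
    P=atz(w,(v*s,u*s),z)[:2];print(n,P,'X %.4f Y %.4f'%(P@X,P@Y))
P=ctrl.get_obs()['ee_pos'][:2];print('tcp X %.4f Y %.4f'%(P@X,P@Y))
cv2.imwrite('pics/w5c.png',cv2.resize(im[145:215,215:350],(800,415),interpolation=cv2.INTER_CUBIC))
E
```

```text
handleL [ 0.4818 -0.0878] X 0.4890 Y 0.0273
handleR [ 0.4852 -0.0737] X 0.4890 Y 0.0418
trigL [ 0.4896 -0.0481] X 0.4873 Y 0.0677
trigR [ 0.493  -0.0341] X 0.4873 Y 0.0822
tab [0.5027 0.0163] X 0.4850 Y 0.1334
tabL [0.4999 0.0046] X 0.4850 Y 0.1213
tabR [0.5057 0.0287] X 0.4850 Y 0.1462
ped [0.5204 0.0863] X 0.4858 Y 0.2056
tipL [ 0.4691 -0.0979] X 0.4790 Y 0.0145
tipR [ 0.4855 -0.0293] X 0.4789 Y 0.0850
boardL [ 0.4668 -0.1163] X 0.4811 Y -0.0039
boardR [0.5393 0.1872] X 0.4805 Y 0.3081
tcp X 0.4859 Y 0.0485
```

View pics/w5c.png

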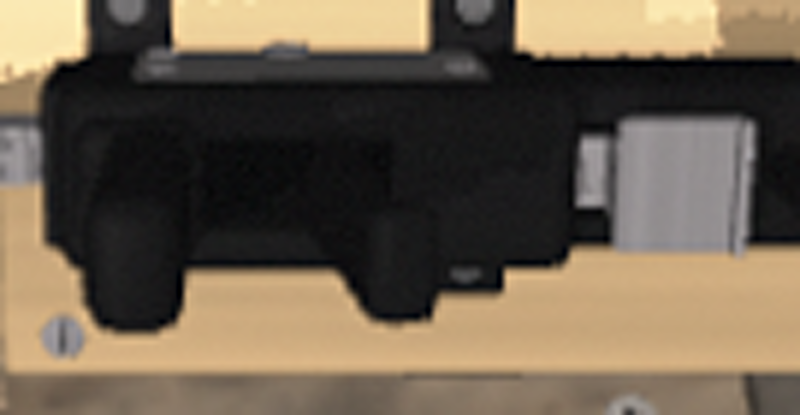

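move_arm([
  [0.82,0,0.08,0.2,0,0,0],
  [0.82,0,0,0.5,0,0,0],
  [0.82,0,0,0.6,0,0,0],
  [0.82,0,0,0.5,0,0,0],
  [0.82,0,0,0.4,0,0,0],
  [0.82,0,0,0.3,0,0,0],
  [0.82,0,0,0.2,0,0,0],
  [0.82,0,0,0.09,0,0,0],
  [0.82,0,0,0,0,0,0],
], force=27)

```text
time_s: 14.55
ee_pos: [0.4846, -0.0624, 0.0799]
eef_rot: [-3.142, -0.001, 2.906]
force: [-0.5, 0.5, -0.5]
grip_width: 0.0773
grip_force: 0.0
```

move_arm([
  [0.66,0,-0.02,0,0,0,0],
  [0.56,0,-0.02,0,0,0,0],
  [0.54,0,0,0,0,0,0],
])

```text
time_s: 14.85
ee_pos: [0.4845, -0.0647, 0.0808]
eef_rot: [-3.142, 0.001, 2.906]
force: [-0.1, -0.2, -0.5]
grip_width: 0.0564
grip_force: 0.0
```

move_arm([
  [0.53,0,0,0,0,0,0],
  [0.5,0,-0.03,0,0,0,0],
  [0.47,0,-0.03,0,0,0,0],
  [0.44,0,-0.03,0,0,0,0],
])

```text
time_s: 15.25
ee_pos: [0.4831, -0.0701, 0.0806]
eef_rot: [-3.14, 0.001, 2.906]
force: [-1.6, -3.7, 2.8]
grip_width: 0.0421
grip_force: 10.4
```

move_arm([
  [0.41,0,-0.03,0,0,0,0],
  [0.38,0,-0.03,0,0,0,0],
  [0.35,0,-0.03,0,0,0,0],
  [0.32,0,-0.03,0,0,0,0],
  [0.29,0,-0.02,0,0,0,0],
  [0.28,0,0,0,0,0,0],
  [0.28,0,0,0,0,0,0],
])

```text
time_s: 15.95
ee_pos: [0.4817, -0.0762, 0.0806]
eef_rot: [-3.141, 0.001, 2.906]
force: [-1.8, -6.8, 3.7]
grip_width: 0.0294
grip_force: 26.8
```

move_arm([
  [0.4,0,0.06,0,0,0,0],
  [0.6,0,0.06,0,0,0,0],
  [0.6,0,0.06,0,0,0,0],
  [0.6,0,0.05,0,0,0,0],
  [0.6,0,0,0,0,0,0],
  [0.6,0,0,0,0,0,0],
  [0.6,0,0,0,0,0,0],
  [0.6,0,0,0,0,0,0],
  [0.6,0,0,0,0,0,0],
])

```text
time_s: 16.85
ee_pos: [0.4842, -0.0646, 0.0803]
eef_rot: [-3.142, 0.0, 2.906]
force: [-0.2, -0.3, 0.2]
grip_width: 0.0563
grip_force: 0.0
```

```bash
cat > look.py <<'E'
from h import *
import sys
np.set_printoptions(precision=4,suppress=True)
a=-.236;Y=np.array([-np.sin(a),np.cos(a)])
w=cam('wrist');t=cam('top');s=cam('scene')
for n,c in (('w',w),('t',t),('s',s)): cv2.imwrite(f'pics/{n}_{sys.argv[1]}.png',c['color'])
for k,z in [('bush_face',.073),('jaw_face',.099)]:
    for n,c in (('w',w),('t',t)):
        for d in ctrl.cut_out(k,c)[:2]:
            P=atz(c,d['centre'],z);print(n,k,round(d['conf'],2),d['centre'],d['mask'].sum(),P,'y %.4f'%(P[:2]@Y-.1235))
b=cv2.resize(t['color'][180:230,190:270],(640,400),interpolation=cv2.INTER_CUBIC)
cv2.imwrite(f'pics/l_{sys.argv[1]}.png',np.vstack([b,cv2.resize(w['color'][100:220,290:512],(640,200))]))
E
python3 look.py 1
```

```text
w bush_face 0.21 [197.4, 340.6] 40063 [ 0.4757 -0.0051  0.073 ] y -0.0172
t bush_face 0.62 [197.4, 219.0] 64 [0.533  0.1183 0.073 ] y 0.1162
t bush_face 0.57 [170.0, 175.3] 18 [0.6169 0.2438 0.073 ] y 0.2578
w jaw_face 0.58 [209.6, 168.6] 1218 [ 0.4505 -0.1046  0.099 ] y -0.1198
t jaw_face 0.5 [196.1, 212.9] 105 [0.5352 0.134  0.099 ] y 0.1319
```

View pics/l_1.png

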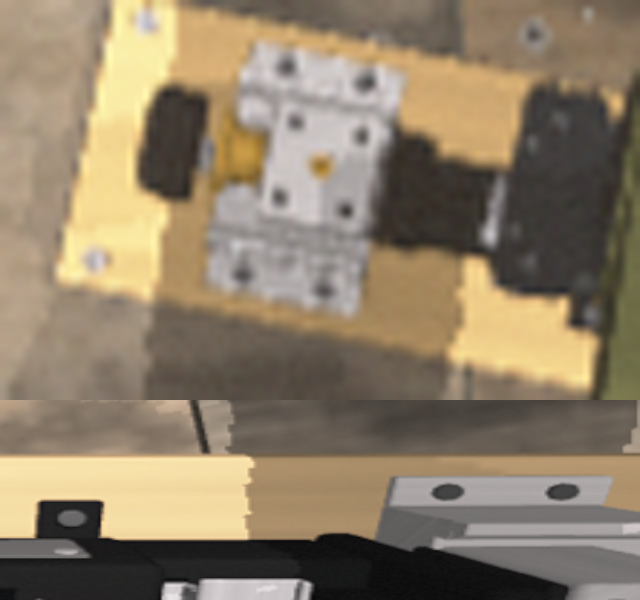

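The top view shows the jaw one stroke (about 12 mm) closer at crop (175,140). The bush at (240,155) is still out, and a small gap remains. Second stroke.

move_arm([
  [0.53,0,-0.01,0,0,0,0],
  [0.5,0,-0.03,0,0,0,0],
  [0.47,0,-0.03,0,0,0,0],
  [0.44,0,-0.03,0,0,0,0],
  [0.41,0,-0.03,0,0,0,0],
  [0.38,0,-0.03,0,0,0,0],
  [0.35,0,-0.03,0,0,0,0],
  [0.32,0,-0.03,0,0,0,0],
  [0.29,0,-0.02,0,0,0,0],
  [0.28,0,0,0,0,0,0],
  [0.28,0,0,0,0,0,0],
  [0.28,0,0,0,0,0,0],
])

```text
time_s: 18.4
ee_pos: [0.4815, -0.076, 0.0803]
eef_rot: [3.142, 0.0, 2.906]
force: [-0.1, -0.1, -1.0]
grip_width: 0.0295
grip_force: 26.9
```

move_arm([
  [0.4,0,0.06,0,0,0,0],
  [0.6,0,0.06,0,0,0,0],
  [0.6,0,0.06,0,0,0,0],
  [0.6,0,0.06,0,0,0,0],
  [0.6,0,0,0,0,0,0],
  [0.6,0,0,0,0,0,0],
  [0.6,0,0,0,0,0,0],
  [0.6,0,0,0,0,0,0],
  [0.6,0,0,0,0,0,0],
])

```text
time_s: 19.3
ee_pos: [0.4842, -0.0646, 0.0803]
eef_rot: [-3.142, 0.0, 2.906]
force: [0.7, 0.1, -0.3]
grip_width: 0.0562
grip_force: 0.0
```

move_arm([
  [0.53,0,-0.01,0,0,0,0],
  [0.5,0,-0.03,0,0,0,0],
  [0.47,0,-0.03,0,0,0,0],
  [0.44,0,-0.03,0,0,0,0],
  [0.41,0,-0.03,0,0,0,0],
  [0.38,0,-0.03,0,0,0,0],
  [0.35,0,-0.03,0,0,0,0],
  [0.32,0,-0.03,0,0,0,0],
  [0.3,0,-0.02,0,0,0,0],
  [0.28,0,0,0,0,0,0],
  [0.28,0,0,0,0,0,0],
  [0.28,0,0,0,0,0,0],
])

```text
time_s: 20.5
ee_pos: [0.4815, -0.0759, 0.0803]
eef_rot: [3.141, 0.0, 2.906]
force: [-0.7, 4.0, 0.6]
grip_width: 0.0296
grip_force: 27.4
```

```bash
python3 look.py 3
```

```text
t bush_face 0.6 [210.2, 230.6] 2058 [0.4949 0.0857 0.073 ] y 0.0755
t bush_face 0.48 [252.3, 131.9] 71 [0.3821 0.3723 0.073 ] y 0.3278
w jaw_face 0.65 [208.9, 169.7] 1890 [ 0.4475 -0.1152  0.099 ] y -0.1309
t jaw_face 0.39 [197.4, 220.3] 88 [0.5308 0.113  0.099 ] y 0.1105
```

View pics/l_3.png

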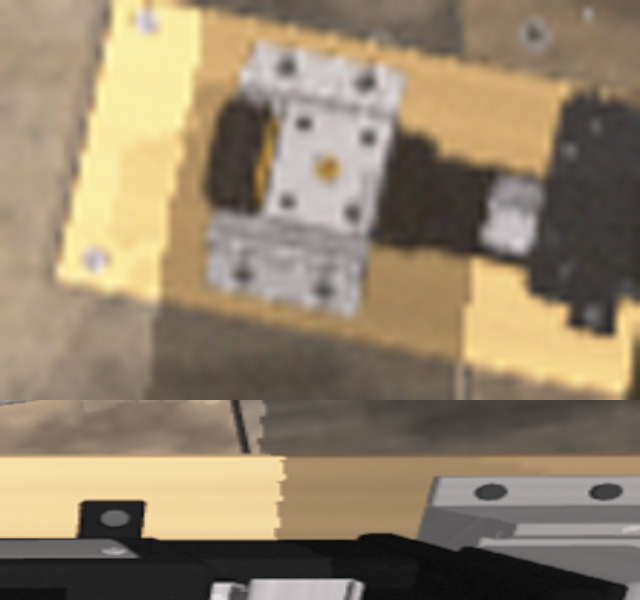

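The top view shows the jaw on the flange, with only a thin brass strip at (265,165). That stroke still reached the stop, so I make a fourth to confirm the bush is home.

move_arm([
  [0.4,0,0.06,0,0,0,0],
  [0.6,0,0.06,0,0,0,0],
  [0.6,0,0.06,0,0,0,0],
  [0.6,0,0.06,0,0,0,0],
  [0.6,0,0,0,0,0,0],
  [0.6,0,0,0,0,0,0],
  [0.6,0,0,0,0,0,0],
  [0.6,0,0,0,0,0,0],
  [0.6,0,0,0,0,0,0],
])

```text
time_s: 21.75
ee_pos: [0.4843, -0.0646, 0.0803]
eef_rot: [-3.142, 0.0, 2.906]
force: [-0.5, 0.4, -0.1]
grip_width: 0.0567
grip_force: 0.0
```

move_arm([
  [0.53,0,-0.01,0,0,0,0],
  [0.51,0,-0.02,0,0,0,0],
  [0.49,0,-0.02,0,0,0,0],
  [0.47,0,-0.02,0,0,0,0],
  [0.45,0,-0.02,0,0,0,0],
  [0.43,0,-0.02,0,0,0,0],
])

```text
time_s: 22.35
ee_pos: [0.483, -0.0699, 0.0803]
eef_rot: [3.141, 0.0, 2.905]
force: [0.1, 5.3, 1.0]
grip_width: 0.0421
grip_force: 27.0
```

move_arm([
  [0.36,0,0,0,0,0,0],
  [0.3,0,0,0,0,0,0],
  [0.3,0,-0.01,0,0,0,0],
  [0.3,0,0,0,0,0,0],
  [0.3,0,0,0,0,0,0],
])

```text
time_s: 22.85
ee_pos: [0.4829, -0.07, 0.0803]
eef_rot: [3.141, 0.0, 2.906]
force: [0.9, 4.3, 1.9]
grip_width: 0.042
grip_force: 27.0
```

move_arm([
  [0.3,0,0,0,0,0,0],
  [0.3,0,0,0,0,0,0],
  [0.3,0,0,0,0,0,0],
], force=30)

```text
time_s: 23.15
ee_pos: [0.4829, -0.0701, 0.0803]
eef_rot: [3.141, 0.0, 2.906]
force: [0.8, 6.0, 2.1]
grip_width: 0.0422
grip_force: 30.0
```

```bash
python3 look.py 4; python3 - <<'E'
import cv2,numpy as np
a=cv2.imread('pics/t_4.png')[180:230,190:270];b=cv2.imread('pics/s_4.png')[180:240,210:290]
cv2.imwrite('pics/v4.png',np.hstack([cv2.resize(a,(400,300),interpolation=cv2.INTER_CUBIC),cv2.resize(b,(400,300),interpolation=cv2.INTER_CUBIC)]))
E
```

```text
t bush_face 0.62 [202.9, 117.9] 38 [0.5256 0.4116 0.073 ] y 0.3996
t bush_face 0.47 [169.4, 172.0] 52 [0.6189 0.2534 0.073 ] y 0.2676
w jaw_face 0.97 [209.8, 163.1] 1993 [ 0.4486 -0.1131  0.099 ] y -0.1286
```

View pics/v4.png

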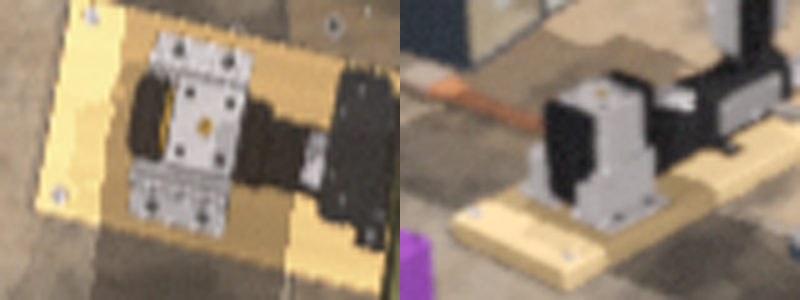

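Picture: the jaw is hard against the flange with the pedestal against the fixed jaw. The trigger stopped short, at about 0.12 rad, and didn't move going from 27 to 30 N, so the bush is home. Now I release the trigger and go to the tab.

move_arm([
  [0.5,0,0.05,0,0,0,0],
  [0.65,0,0.06,0,0,0,0],
  [0.82,0,0.05,0,0,0,0],
  [0.82,0,0,0,0,0,0],
  [0.82,0,0,0,0,0,0],
  [0.82,0,0,-0.3,0,0,0],
  [0.82,0,0,-0.5,0,0,0],
  [0.82,0,0,-0.6,0,0,0],
  [0.82,0,0,-0.6,0,0,0],
  [0.4,0,0,-0.5,0,0,0],
  [0,0,0,-0.2,0,0,0],
  [0,0,0.3,0,0,0,0],
  [0,0,0.5,0,0,0,0],
  [0,0,0.5,0,0,0,0],
  [0,0,0.3,0,0,0,0],
  [0,0,0,0,0,0,0],
  [0,0,0,0,0,0,0],
])

```text
time_s: 25.2
ee_pos: [0.5032, 0.0149, 0.2148]
eef_rot: [-3.141, -0.001, 2.906]
force: [0.2, 0.4, -1.1]
grip_width: 0.0166
grip_force: 0.0
```

```bash
python3 - <<'E'
from h import *
np.set_printoptions(precision=4,suppress=True)
print(ctrl.get_obs()['ee_pos'],ctrl.get_obs()['grip_width'])
w=cam('wrist');t=cam('top')
a=-.236;Y=np.array([-np.sin(a),np.cos(a)]);X=np.array([np.cos(a),np.sin(a)])
for k,z in [('tab_top',.069),('pedestal_centre',.096),('jaw_face',.09)]:
    for d in ctrl.cut_out(k,w)[:2]:
        P=atz(w,d['centre'],z);print(k,round(d['conf'],2),d['centre'],d['mask'].sum(),P,'X %.4f y %.4f'%(P[:2]@X,P[:2]@Y-.1235))
im=w['color'].astype(int);m=((im.min(2)>120)&(im.max(2)-im.min(2)<25)).astype(np.uint8)
n,l,s,c=cv2.connectedComponentsWithStats(m)
for i in range(1,n):
    P=atz(w,c[i][::-1],.069);
    if abs(P[:2]@Y-.1335)<.03 and abs(P[:2]@X-.4857)<.03 and s[i,4]>100:print(s[i],c[i],P,'X %.4f y %.4f'%(P[:2]@X,P[:2]@Y-.1235))
go(.5033,.0157,.071,2.906)
E
```

```text
[0.5032 0.0149 0.2148] 0.016580737832959373
tab_top 0.85 [174.2, 254.5] 590 [0.4991 0.0167 0.069 ] X 0.4814 y 0.0095
pedestal_centre 0.84 [178.5, 322.3] 1970 [0.5131 0.0833 0.096 ] X 0.4794 y 0.0774
jaw_face 0.9 [172.4, 348.3] 1581 [0.5147 0.1111 0.09  ] X 0.4745 y 0.1048
[240 167  26  22 525] [253.3981 177.2781] [0.5022 0.0147 0.069 ] X 0.4848 y 0.0083
shift units [0.006 0.021 2.885] rz -0.001
```

move_arm([
  [0,0,0,0.3,0,0,0],
  [0,0,0,0.5,0,0,0],
  [0,0,0,0.6,0,0,0],
  [0,0,0,0.5,0,0,0],
  [0,0,0,0.4,0,0,0],
  [0,0,0,0.3,0,0,0],
  [0,0,0,0.2,0,0,0],
  [0,0,0,0.08,0,0,0],
  [0,0,0,0,0,0,0],
])

```text
time_s: 26.35
ee_pos: [0.5034, 0.0151, 0.0713]
eef_rot: [-3.142, -0.0, 2.906]
force: [-0.3, -0.0, 0.9]
grip_width: 0.0007
grip_force: 0.0
```

move_arm([
  [0,0,0,0.04,0,0,0],
  [0,0,0,0.04,0,0,0],
  [0,0,0,0.04,0,0,0],
  [0,0,0,0.04,0,0,0],
  [0,0,0,0.02,0,0,0],
])

```text
time_s: 26.85
ee_pos: [0.5048, 0.0165, 0.0638]
eef_rot: [3.139, 0.004, 2.906]
force: [2.6, 14.4, 11.2]
grip_width: 0.0005
grip_force: 7.3
```

move_arm([
  [0,0,0,-0.15,0,0,0],
  [0,0,0,-0.1,0,0,0],
  [0,0,0.1,0,0,0,0],
  [0,0,0,0,0,0,0],
  [0,0,0,0.12,0,0,0],
  [0,0,0,0.06,0,0,0],
  [0,0,0,0.05,0,0,0],
  [0,0,0,0.04,0,0,0],
])

```text
time_s: 27.65
ee_pos: [0.5049, 0.0207, 0.0612]
eef_rot: [3.14, 0.001, 2.906]
force: [1.8, 9.4, 6.3]
grip_width: 0.0005
grip_force: 4.8
```

move_arm([
  [0,0,0,0,0,0,0],
  [0,0,0,0,0,0,0],
  [0,0,0,0,0,0,0],
  [0,0,0,0,0,0,0],
  [0,0,0,0,0,0,0],
  [0,0,0,0,0,0,0],
])

```text
time_s: 28.25
ee_pos: [0.5049, 0.0207, 0.0613]
eef_rot: [3.14, 0.001, 2.906]
force: [1.1, 7.5, 5.3]
grip_width: 0.0008
grip_force: 3.7
```

```bash
cat > jaw.py <<'E'
from h import *
np.set_printoptions(precision=4,suppress=True)
o=ctrl.get_obs();print(o['ee_pos'],o['force'],o['time_s'])
a=-.236;Y=np.array([-np.sin(a),np.cos(a)]);X=np.array([np.cos(a),np.sin(a)])
t=cam('top');im=t['color']
cv2.imwrite('pics/tj%d.png'%int(o['time_s']*10),im)
# darkness profile along clamp y at z=.099 on the jaw's line
for off in (0,.01):
  v=[]
  for y in np.arange(.10,.175,.003):
    P=X*(.4857+off)+Y*(.1235+y);r,c=proj(t,np.array([P[0],P[1],.099]));v.append(int(cv2.getRectSubPix(im,(1,1),(float(c),float(r)))[0,0].max()))
  print(off,v)
for k in ('jaw_face','pedestal_centre','bush_face'):
  for d in ctrl.cut_out(k,t)[:2]:
    P=atz(t,d['centre'],.096 if k!='bush_face' else .08);print(k,round(d['conf'],2),P,'X %.4f y %.4f'%(P[:2]@X,P[:2]@Y-.1235))
E
python3 jaw.py
```

```text
[0.5049 0.0207 0.0613] [1.0946 7.5093 5.2711] 28.25
0 [59, 61, 60, 63, 97, 133, 138, 137, 156, 163, 160, 156, 115, 61, 57, 54, 55, 56, 57, 94, 239, 242, 228, 150, 164]
0.01 [59, 63, 63, 71, 139, 207, 170, 176, 179, 178, 199, 210, 177, 51, 52, 52, 57, 56, 62, 115, 231, 249, 221, 161, 162]
jaw_face 0.61 [0.5282 0.1321 0.096 ] X 0.4827 y 0.1284
pedestal_centre 0.82 [0.5766 0.2484 0.096 ] X 0.5025 y 0.2529
pedestal_centre 0.76 [0.5107 0.4127 0.096 ] X 0.4000 y 0.3972
bush_face 0.59 [0.5188 0.4145 0.08  ] X 0.4075 y 0.4009
```

```bash
python3 - <<'E'
from h import *
t=dict(P=np.load('pics/tP.npy'),K=np.load('pics/tK.npy'))
a=-.236;Y=np.array([-np.sin(a),np.cos(a)]);X=np.array([np.cos(a),np.sin(a)])
import glob
for f in ['pics/top0.png','pics/t5.png','pics/t_4.png']+sorted(glob.glob('pics/tj*.png')):
  im=cv2.imread(f);v=[]
  for y in np.arange(.05,.175,.003):
    P=X*.4957+Y*(.1235+y);r,c=proj(t,np.array([P[0],P[1],.099]));v.append(int(cv2.getRectSubPix(im,(1,1),(float(c),float(r)))[0,0].max()))
  print(f,v)
E
```

```text
pics/top0.png [59, 58, 61, 79, 139, 174, 180, 178, 195, 201, 203, 204, 198, 200, 199, 200, 193, 196, 198, 203, 198, 195, 203, 161, 174, 173, 181, 197, 195, 128, 55, 59, 59, 62, 61, 65, 123, 189, 202, 143, 108, 112]
pics/t5.png [60, 59, 61, 75, 117, 178, 190, 186, 198, 203, 203, 202, 201, 201, 192, 187, 195, 187, 139, 146, 157, 156, 140, 171, 175, 178, 186, 202, 201, 134, 60, 62, 62, 68, 68, 76, 164, 239, 247, 192, 160, 168]
pics/t_4.png [59, 57, 59, 83, 154, 193, 189, 199, 207, 207, 208, 206, 204, 198, 192, 198, 192, 122, 120, 68, 59, 67, 67, 67, 101, 175, 188, 207, 225, 246, 250, 250, 250, 250, 250, 250, 249, 250, 249, 194, 164, 169]
pics/tj282.png [149, 146, 145, 139, 97, 74, 95, 106, 106, 107, 105, 103, 106, 78, 59, 58, 61, 58, 65, 62, 81, 167, 209, 165, 178, 179, 184, 202, 201, 132, 52, 52, 54, 56, 56, 72, 164, 240, 248, 192, 160, 166]
```

The jaw's profile matches the open position of the first pictures. Lifting off the tab and clearing the view.

move_arm([
  [0,0,0,0,0,0,0],
  [0,0,0,0,0,0,0],
  [0,0,0,0,0,0,0],
  [0,0,0,-0.15,0,0,0],
  [0,0,0,-0.4,0,0,0],
  [0,0,0,-0.6,0,0,0],
  [0,0,0,-0.7,0,0,0],
  [0,0,0,-0.7,0,0,0],
  [0,0,-0.4,-0.6,0,0,0],
  [0,0,-0.7,-0.3,0,0,0],
  [0,0,-0.7,0,0,0,0],
  [0,0,-0.7,0,0,0,0],
  [0,0,-0.4,0,0,0,0],
  [0,0,0,0,0,0,0],
  [0,0,0,0,0,0,0],
])

```text
time_s: 29.95
ee_pos: [0.4705, -0.1208, 0.2336]
eef_rot: [-3.142, -0.001, 2.905]
force: [-0.6, 0.1, 0.1]
grip_width: 0.0008
grip_force: 0.0
```

```bash
python3 jaw.py; python3 - <<'E'
from h import *
import glob
np.set_printoptions(precision=4,suppress=True)
f=sorted(glob.glob('pics/tj*.png'))[-1];im=cv2.imread(f);w=cam('wrist');cv2.imwrite('pics/wend.png',w['color'])
t=dict(P=np.load('pics/tP.npy'),K=np.load('pics/tK.npy'))
a=-.236;Y=np.array([-np.sin(a),np.cos(a)]);X=np.array([np.cos(a),np.sin(a)])
im0=cv2.imread('pics/t5.png')
for n,I in (('before',im0),('after',im)):
  print(n)
  for y in np.arange(.055,.16,.003):
    P=X*.4857+Y*(.1235+y);r,c=proj(t,np.array([P[0],P[1],.08]));print('%.3f'%y,cv2.getRectSubPix(I,(1,1),(float(c),float(r)))[0,0],end=' ')
  print()
for k in ('pedestal_centre','bush_face','jaw_face'):
  for d in ctrl.cut_out(k,w)[:3]:
    for z in (.096,.073):
      P=atz(w,d['centre'],z);print(k,round(d['conf'],2),d['centre'],d['mask'].sum(),z,'X %.4f y %.4f'%(P[:2]@X,P[:2]@Y-.1235))
E
```

```text
[ 0.4705 -0.1208  0.2336] [-0.6286  0.1205  0.0503] 29.95
0 [175, 166, 147, 141, 139, 140, 141, 139, 159, 167, 164, 160, 122, 69, 73, 65, 73, 70, 68, 100, 241, 244, 231, 153, 165]
0.01 [145, 151, 178, 182, 183, 212, 171, 179, 181, 184, 206, 212, 179, 63, 62, 65, 67, 71, 70, 120, 233, 250, 223, 164, 164]
jaw_face 0.69 [0.5336 0.1405 0.096 ] X 0.4859 y 0.1379
pedestal_centre 0.89 [0.5126 0.4189 0.096 ] X 0.4004 y 0.4037
pedestal_centre 0.84 [0.5721 0.2505 0.096 ] X 0.4976 y 0.2538
bush_face 0.56 [0.5225 0.4113 0.08  ] X 0.4118 y 0.3986
bush_face 0.46 [0.3916 0.3741 0.08  ] X 0.2932 y 0.3318
before
0.055 [42 50 59] 0.058 [53 59 65] 0.061 [89 92 98] 0.064 [147 150 156] 0.067 [191 192 199] 0.070 [196 197 204] 0.073 [197 197 206] 0.076 [193 194 200] 0.079 [166 181 196] 0.082 [ 97 151 183] 0.085 [ 94 143 173] 0.088 [165 178 193] 0.091 [192 193 199] 0.094 [192 192 200] 0.097 [192 194 202] 0.100 [196 195 203] 0.103 [163 168 179] 0.106 [ 64 127 162] 0.109 [ 66 144 185] 0.112 [ 69 148 191] 0.115 [ 62 140 180] 0.118 [ 60 124 160] 0.121 [ 75 137 173] 0.124 [112 119 127] 0.127 [133 131 138] 0.130 
[... 508 characters left out ...]
 169] 0.106 [ 89 130 156] 0.109 [129 131 139] 0.112 [132 132 139] 0.115 [129 128 135] 0.118 [129 132 140] 0.121 [129 131 138] 0.124 [134 137 144] 0.127 [159 157 165] 0.130 [155 156 163] 0.133 [152 153 161] 0.136 [142 142 150] 0.139 [ 93  95 102] 0.142 [50 56 62] 0.145 [59 65 72] 0.148 [51 58 65] 0.151 [62 66 73] 0.154 [58 63 69] 0.157 [55 65 75] 
bush_face 0.44 [350.4, 100.9] 1653 0.096 X 0.7097 y -0.3245
bush_face 0.44 [350.4, 100.9] 1653 0.073 X 0.7319 y -0.3387
jaw_face 0.64 [171.4, 489.2] 1809 0.096 X 0.4764 y 0.1192
jaw_face 0.64 [171.4, 489.2] 1809 0.073 X 0.4817 y 0.1373
jaw_face 0.59 [180.4, 327.5] 606 0.096 X 0.4863 y -0.0514
jaw_face 0.59 [180.4, 327.5] 606 0.073 X 0.4923 y -0.0457
```

After the release only about 5 mm of brass (the flange) shows beyond the block, the pedestal stands against the fixed jaw, and the jaw is fully open.

```bash
python3 -c "
from station import ctrl
print(ctrl.hand_in())"
```

```text
the job is handed in; nothing more can be done
None
```

The bush is pressed home, the pedestal stands in the nest, and the jaw has run fully back; I handed the job in at about 30 s, after viewing 12 pictures where 10 were allowed.

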